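# Shift the selector lever through the gate to the blue slot

## Task

On the gear selector box, shift the lever through its H-shaped gate into the slot whose end is marked with the blue disc, pushing it fully home to the end of that slot, and leave it there. Only push it with the fingertips or the outside of the fingers: do not grip the lever and do not force it against the gate. Leave the other things on the bench undisturbed.

Things in the scene. Friction and masses are not known exactly. Their poses are not given: they have to be found in the camera images.
- selector: Grey gear selector box, fixed to the bench. Origin under its centre at bench height; x runs along the slots (away from the robot at yaw 0; yaw within 0.5), y to the left across the lanes. Foot 150 (x) by 130 mm (y), steel gate plate on top, its top 122 mm up. A shaft stub at 55 mm height sticks out of the -x side, to 99 mm from the centre. The lever's pivot lies 20 mm above the origin.
- gate_centre (a point): Middle of the gate's top face, 122 mm above the bench, axes as the selector's. Three lanes along x, at y = -30, 0, +30 mm, each with a slot toward +x and one toward -x, joined by one cross passage along y at x = 0. Slots and passage are 18 mm wide, the rod 12 mm; corners rounded 6 mm. Start: +x slot of the -y lane (black disc); the blue slot is always in another lane.
- lever_grip (a point): Middle of the lever's black round grip (32 mm in diameter, from 30 mm below to 27 mm above this point along the lever), 178 mm from the pivot; z runs up along the lever. A 12 mm steel rod below. At the grip, lanes lie about 52 mm apart and a slot's end about 48 mm from the cross passage.
- lever_gate (a point): Point on the lever's axis 100 mm from its pivot, where the rod passes through the gate plate.
- select (a joint): Sideways tilt of the lever, rad: 0 upright (middle lane), positive leans to the selector's +y; lanes at -0.29, 0, +0.29; stops at -0.30 and +0.30. Free only while the lever is in the cross passage (shift near 0). Friction only, no spring or detent: stays where left, takes about 2 to 4 N at the grip.
- shift (a joint): Tilt of the lever along the slots, rad: 0 in the cross passage, positive leans to the selector's +x; slot ends at -0.273 and +0.273. The tilt is in the plane already leaned sideways by select. Friction only, no spring or detent: stays where left, takes about 2 to 4 N at the grip.
- disc_blue: Flat round disc, 22 mm across, 3 mm thick, lying on the gate plate in line with one slot, just past its end, at x = +48.5 or -48.5 mm of the selector; origin under its centre. Blue: it marks the slot wanted. Which of the four slot ends of the middle and left lanes it marks changes from start to start.
- piston: Bystander: used piston, 62 x 65 x 60 mm high, loose, left side; origin under its centre.
- bearing: Bystander: ball bearing, 52 mm across, 15 mm high, loose, near the robot; origin under its centre.
- pliers_red: Bystander: pliers with red handles, 67 x 200 x 13 mm, loose, right side, lying roughly along x; origin under the centre.
- spark_plug: Bystander: spark plug, 20 x 65 x 18 mm, loose, near the robot; origin under its centre.
- steel_dish: Bystander: round steel dish, 123 mm across, 29 mm high, loose, far left; origin under its centre.
Not all that is in view belongs to the job. Of the things that look like the selector, the larger one is meant.

How it is judged:
By the outcome, as a careful person would: the job done as asked, in the order asked, and still so for the second after the job is handed in, with the robot touching nothing.
It also fails if it takes over 45 s, if anything falls off the work surface, if the arm or the gripper's body presses on something with over 40 N, if the wrist force passes 120 N, or if a joint passes its speed limit or range.

## Robot

A 6-joint arm with a two-finger parallel gripper is mounted at the origin on the work surface; the furniture and walls round the work are solid. World frame = base frame: x ahead of the robot, y to its left, z up, the work surface at z = 0. Lengths are in mm, angles in rad, forces in N, time in s.
With the tool pointing down it reaches from about 250 to 800 mm from the base axis. Payload 8.5 kg.
Tool frame: the origin (TCP) lies midway between the tips of the shut fingers; the grasp point (between the pads) lies 19 mm behind it; z points along the fingers, y is the line along which they close (so a half turn about z gives the same grasp; the last joint's range is limited). The gripper opens to 85 mm and grips with 20 to 120 N. Pads are 22 mm wide; open, the fingers measure 114 mm over their backs; the gripper's body (76 mm by 85 mm) begins 54 mm behind the grasp point. The pads swing forward as they close: fully open they stand 13 mm farther back than shut.
Start: joints at [-1.145, 0.238, -0.013, 1.319, 0, 1.571], TCP at [216.831, -478.083, 231.276] pointing down, gripper open.
Joint ranges: [-2.66, 2.66], [-1.03, 1.9], [-1.14, 1.46], [-1.82, 2.27], [-1.45, 1.34], [-3.14, 3.14]. Speed limits (rad/s): [2.22, 2.22, 2.79, 3.14, 3.14, 3.14].

## Interface

Orientations are given as a unit quaternion [w, x, y, z].
In Python, from cell import sensors, cams, workorder gives the robot as it stands. The module is installed in compiled form; this text tells all that it offers.
- The arm moves only by the tool step_arm, never from a script. Its argument "targets" is a list of rows, each a list of 6 numbers: the shift along the world's x, y, z in mm, then the turn, a rotation vector about the world's x, y, z in rad. A call has exactly 10 rows; each row shifts and turns the commanded pose from where the row before left it; what a row does not reach is not made up. A row lasts 1/12 s, in which the tool goes at most 41.7 mm and 7.16 degrees, less where a joint would pass 70% of its speed; a pose out of reach is approached as far as the arm can. A call with a gripper value outside its range is refused whole. "hand" is the opening in per cent of the stroke, from 0 (shut) to 100 (fully open), set as the call begins (left out, the last holds). The fingers move at their own pace and stop on an object; "newtons" is the grip in N (left out, the last holds). Time passes only in rows, so rows that do not move let the fingers close, or fill a call up. It gives the time, the measured TCP pose, the force, the opening and the grip force at its end, in the units of the state.
- sensors.read_state(): the state, without advancing time (a new reading comes with each control period).
- cams.capture(name): name is "scene" or "top"; returns a dict with "pixels" (400x640x3 uint8, red, green, blue), "fov_y" (degrees; the focal length in pixels is half the picture's height over the tangent of half this angle, whatever the lens; pixels are square), "cx", "cy" (the principal point, pixels), "k1" (the pictures are not rectified: a ray, as slopes to the right and down, at radius r is drawn at 1 + k1 r^2 times it, then the intrinsics apply), "position" and "orientation" of the camera in the world. Camera axes: x right, y down, z forward; pixel columns grow to the right and rows downward; lengths in mm; the calibration is good to about 2 mm. A picture is of the moment at which its call begins. There is no depth.
- workorder.sign_off(): hands the job in; it is judged then, once.
Trained networks look in the newest picture that a camera, given by its name, has taken for a name from the list of things; names that differ only in an ending like _2 or _b are one class to them, and where a whole thing is asked for, a point or a joint stands for the part that bears it (a point fixed in the world has none). Each returns a list of dicts, best first, with "p" (0 to 1); they miss things now and then, are a little off and sometimes report something else, mostly with a low value. They report only what shows in the picture. A call takes as long as a camera call. They do not tell look-alikes from the thing itself.
- cams.cut_out(query, camera): "region" (400x640 bool, what is visible of it) and "rect" ([left, top, right, bottom] in pixels, round what is visible of it).
The state is a dict: "t": time; "qpos": joint angles; "joint_vel": joint speeds; "effort": joint torques, N m; "tool_pos": TCP position; "tcp_rot": TCP orientation; "ft_force": force on the tool from outside, world axes, zero at the start; "torque": the same for the moment, N m; "grip_width": finger opening in mm; "grip_force": force on a finger pad.
Only numpy, scipy, OpenCV 4.12 (cv2) and the standard library are available. Lean on these libraries where they do the work, as an engineer would, in place of code of your own. Each camera call takes 0.05 s, during which the arm holds its last target. There are 200 camera calls.

## Working session

There is one attempt and no reset: what is moved stays moved. The work goes in short steps, Python scripts to look and compute and a tool call to move; the robot and the scene stay as the last step left them, time stands still between calls to the robot, and variables do not carry over. Pictures are saved under pics/ and viewed, at most 10 in all, crops included, and the job is handed in when it is done.

Besides the shell and the picture viewer there is one more tool, called after "Call:" in YAML: its name, and indented under it one key for each argument. step_arm: Moves the arm, as the interface text tells. Its arguments: {"type":"object","properties":{"targets":{"type":"array","items":{"type":"array","items":{"type":"number"}}},"hand":{"type":"number"},"newtons":{"type":"number"}},"required":["targets"]}

```bash
mkdir -p pics; cat > h.py <<'E'
import numpy as np, cv2
from cell import sensors, cams, workorder
from scipy.spatial.transform import Rotation as R
def cal(c):
    f=200/np.tan(np.radians(c["fov_y"])/2); w,x,y,z=c["orientation"]
    return f,R.from_quat([x,y,z,w]).as_matrix(),np.array(c["position"])
def proj(c,P):
    f,M,p=cal(c); q=(np.atleast_2d(P)-p)@M; s=q[:,:2]/q[:,2:]
    s=s*(1+c["k1"]*(s**2).sum(1,keepdims=True)); return s*f+[c["cx"],c["cy"]]
def ray(c,uv):
    f,M,p=cal(c); d=(np.atleast_2d(uv)-[c["cx"],c["cy"]])/f; s=d.copy()
    for _ in range(20): s=d/(1+c["k1"]*(s**2).sum(1,keepdims=True))
    return p,np.c_[s,np.ones(len(s))]@M.T
def atz(c,uv,z):
    p,d=ray(c,uv); return p+d*((z-p[2])/d[:,2])[:,None]
E
python3 - <<'E'
from h import *
for n in("scene","top"):
    c=cams.capture(n); cv2.imwrite(f"pics/{n}0.png",c["pixels"][...,::-1])
    print(n,c["position"],c["orientation"],c["fov_y"],c["k1"])
    for q in("selector","lever_grip","disc_blue","piston","bearing","pliers_red","spark_plug","steel_dish"):
        for r in cams.cut_out(q,n)[:3]:
            v,u=np.nonzero(r["region"]); print(q,round(r["p"],2),r["rect"],u.mean().round(1),v.mean().round(1),atz(c,[u.mean(),v.mean()],122 if q in("disc_blue",) else 10).round())
print(sensors.read_state())
E
```

```text
scene [-109.24115051  422.27970241  842.32789856] [ 0.17905525 -0.40856743  0.82246144 -0.35294341] 55.536219587976284 -0.07617990854453319
selector 0.9 [237.2, 165.9, 306.5, 261.7] 270.7 223.2 [[636.  64.  10.]]
selector 0.79 [304.1, 176.0, 349.5, 225.9] 327.5 203.4 [[ 601. -128.   10.]]
lever_grip 0.59 [325.8, 174.1, 334.4, 194.4] 328.0 181.7 [[ 687. -197.   10.]]
lever_grip 0.57 [256.7, 165.7, 270.8, 204.2] 264.8 181.3 [[821. -25.  10.]]
piston 0.81 [217.4, 282.5, 244.8, 315.0] 229.8 296.5 [[474. 287.  10.]]
bearing 0.55 [269.2, 294.4, 287.8, 315.3] 278.1 305.1 [[378. 201.  10.]]
bearing 0.51 [214.8, 280.8, 245.6, 316.5] 229.5 296.4 [[475. 288.  10.]]
pliers_red 0.67 [241.0, 166.1, 304.4, 260.4] 270.8 224.4 [[631.  67.  10.]]
pliers_red 0.63 [258.2, 165.7, 276.2, 203.7] 265.1 181.9 [[817. -24.  10.]]
steel_dish 0.63 [176.0, 244.6, 224.0, 282.2] 201.4 264.2 [[617. 302.  10.]]
top [ 333.25104145  -24.5883809  1127.41796516] [-0.05245696  0.70625224 -0.70456065  0.04528059] 49.44558035311616 0.026564927373155345
selector 0.94 [330.5, 132.8, 372.3, 185.3] 352.5 158.9 [[ 579. -111.   1
[... 518 characters left out ...]
  10.]]
{'t': 0.9, 'qpos': array([-1.14499506e+00,  2.38170968e-01, -1.35245386e-02,  1.31919562e+00,
        2.36092070e-05,  1.57082553e+00]), 'joint_vel': array([-0.00135467, -0.0004154 ,  0.00168392, -0.00038454,  0.00103343,
       -0.00069675]), 'effort': array([-9.08300135e-04, -5.38562214e+01,  3.46694183e+01,  2.61394714e-03,
       -1.62217162e-05, -4.81593730e-06]), 'tool_pos': array([ 216.83508097, -478.0678101 ,  231.28189356]), 'tcp_rot': array([-4.88257260e-05,  9.77425219e-01,  2.11281657e-01,  1.52158848e-06]), 'ft_force': array([0.17474679, 0.08528688, 0.18613576]), 'torque': array([-0.01094498, -0.02327041, -0.02990305]), 'grip_force': 0.0, 'grip_width': 85.30891589519594}
```

```bash
python3 - <<'E'
from h import *
a=cv2.imread("pics/top0.png")[95:205,160:390]; b=cv2.imread("pics/scene0.png")[155:275,170:360]
a=cv2.resize(a,None,fx=3.4,fy=3.4,interpolation=2)[:,:780];b=cv2.resize(b,None,fx=4,fy=4,interpolation=2)
cv2.imwrite("pics/a.png",a);cv2.imwrite("pics/b.png",b)
E
```

```text
(no output)
```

View pics/top0.png

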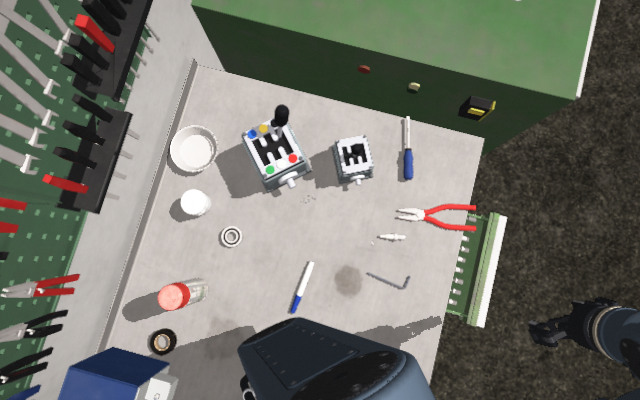

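View pics/a.png

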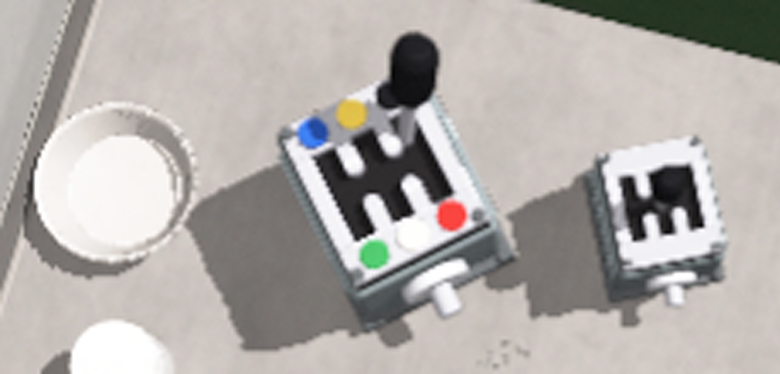

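View pics/b.png

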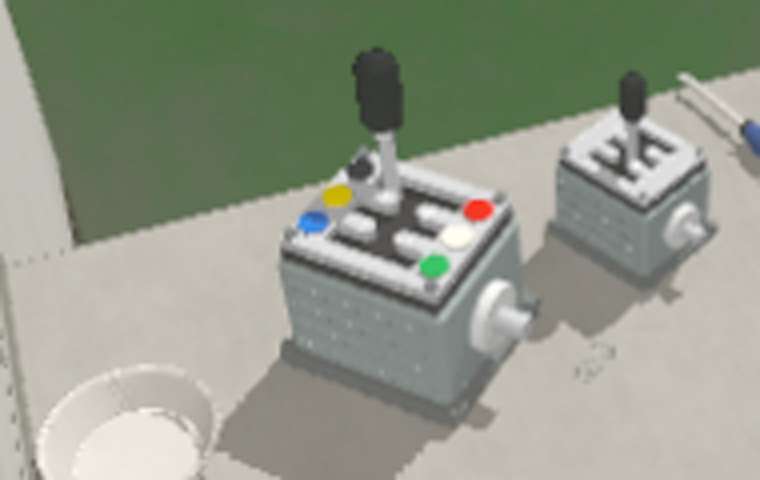

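The blue disc is at the far (+x) end of the left lane: top-image pixel about (252,134), scene-image about (248,210). The lever stands in the far right slot, beside the black disc, and the green cabinet is behind the box. Next I fit the selector pose from the disc centroids.

```bash
cat >> h.py <<'E'
def grip(T,sel,sh,L=178):
    x,y,w=T; d=np.array([np.sin(sh),np.sin(sel)*np.cos(sh),np.cos(sel)*np.cos(sh)])
    return np.array([x,y,20])+R.from_euler('z',w).as_matrix()@d*L
E
python3 - <<'E'
from h import *
from scipy.optimize import least_squares
D={"blue":(48.5,30),"yellow":(48.5,0),"red":(-48.5,-30),"green":(-48.5,30)}
seed={"top":{"blue":(252.1,133.8),"yellow":(263.5,128.2),"red":(292.6,158.2),"green":(270.3,169.7)},
"scene":{"blue":(248.3,210.5),"yellow":(254.2,204),"red":(289.5,207.7),"green":(278.5,221.5)}}
hs={"blue":(100,130),"yellow":(15,35),"red":(0,8),"green":(55,90)}
C={};obs=[]
for n in seed:
    c=C[n]=cams.capture(n); h=cv2.cvtColor(c["pixels"],cv2.COLOR_RGB2HSV)
    for k,(u,v) in seed[n].items():
        m=np.zeros((400,640),bool);U,V=int(u),int(v);m[V-6:V+8,U-7:U+8]=1
        m&=(h[...,0]>=hs[k][0])&(h[...,0]<=hs[k][1])&(h[...,1]>110)&(h[...,2]>90)
        vv,uu=np.nonzero(m);obs.append((n,k,uu.mean(),vv.mean()));print(n,k,len(uu),uu.mean().round(1),vv.mean().round(1))
def res(p):
    o=[]
    for n,k,u,v in obs:
        P=np.r_[p[:2]+R.from_euler('z',p[2]).as_matrix()[:2,:2]@D[k],125]
        o+=list(proj(C[n],P)[0]-[u,v])
    return o
for w in(0.,):
    s=least_squares(res,[600,90,0.3]);T=s.x;print(T,np.round(s.fun,1))
np.save("T.npy",T)
for sel,sh in[(-.29,.273),(-.29,0),(.29,0),(.29,.273)]:
    g=grip(T,sel,sh);print(sel,sh,g.round(1),{n:proj(C[n],g)[0].round(1) for n in C}, "gatept",grip(T,sel,sh,205).round(1))
print("cab base",atz(C["top"],[[197,65],[340,101],[483,138]],0).round())
print("ex",R.from_euler('z',T[2]).as_matrix()[:,:2].T.round(3))
E
```

```text
top blue 59 251.4 133.9
top yellow 57 262.9 128.3
top red 56 292.4 157.9
top green 50 269.5 169.5
scene blue 30 248.1 210.1
scene yellow 33 253.8 203.5
scene red 31 289.0 207.0
scene green 29 278.0 221.0
[5.84892275e+02 8.85724407e+01 4.75148739e-01] [-0.1 -0.1 -0.2 -0.1 -0.2  0.2 -0.1  0.  -0.2 -0.1  0.  -0.2  0.4 -0.2
  0.3 -0.2]
-0.29 0.273 [650.   66.9 184.3] {'top': array([278.9, 111.2]), 'scene': array([261. , 176.7])} gatept [659.9  63.7 209.2]
-0.29 0 [608.2  43.3 190.6] {'top': array([289. , 128.4]), 'scene': array([276. , 179.3])} gatept [611.7  36.4 216.4]
0.29 0 [561.6 133.8 190.6] {'top': array([247.9, 148.9]), 'scene': array([255.5, 202.2])} gatept [558.1 140.7 216.4]
0.29 0.273 [605.1 154.1 184.3] {'top': array([239.7, 130.5]), 'scene': array([240.7, 198.2])} gatept [608.2 164.1 209.2]
cab base [[ 842.  310.    0.]
 [ 740.  -80.    0.]
 [ 637. -457.    0.]]
ex [[ 0.889  0.457  0.   ]
 [-0.457  0.889  0.   ]]
```

The fit residuals are under 0.5 px. The selector is at (584.9, 88.6) with yaw 0.475, and the lever's shift is about 0.2. The tool's yaw is already close to the selector's. I'll shut the fingers and move to a point beyond the lever on its +x side.

Call:
step_arm:
  targets:
    - [23.6, 27.9, 5.9, 0, 0, 0.005]
    - [23.6, 27.9, 5.9, 0, 0, 0.005]
    - [23.6, 27.9, 5.9, 0, 0, 0.005]
    - [23.6, 27.9, 5.9, 0, 0, 0.005]
    - [23.6, 27.9, 5.9, 0, 0, 0.005]
    - [23.6, 27.9, 5.9, 0, 0, 0.005]
    - [23.6, 27.9, 5.9, 0, 0, 0.005]
    - [23.6, 27.9, 5.9, 0, 0, 0.005]
    - [23.6, 27.9, 5.9, 0, 0, 0.005]
    - [23.6, 27.9, 5.9, 0, 0, 0.005]
  hand: 0

```text
t: 1.83
tool_pos: [453.7, -197.5, 290.8]
tcp_rot: [0.0, 0.972, 0.236, 0.0]
ft_force: [0.1, -1.9, 0.4]
grip_width: -0.3
grip_force: 0.0
```

Call:
step_arm:
  targets:
    - [24, 28, 0, 0, 0, 0]
    - [24, 28, 0, 0, 0, 0]
    - [24, 28, 0, 0, 0, 0]
    - [24, 28, 0, 0, 0, 0]
    - [24, 28, 0, 0, 0, 0]
    - [24, 28, 0, 0, 0, 0]
    - [24, 28, 0, 0, 0, 0]
    - [24, 28, 0, 0, 0, 0]
    - [24, 28, 0, 0, 0, 0]
    - [20, 26, 0, 0, 0, 0]

```text
t: 2.67
tool_pos: [690.0, 80.8, 289.9]
tcp_rot: [-0.0, 0.972, 0.236, 0.0]
ft_force: [0.1, 0.3, 0.7]
grip_width: -0.1
grip_force: 0.0
```

```bash
cat >> h.py <<'E'
def tosel(p):
    T=np.load("T.npy"); return np.r_[(np.array(p[:2])-T[:2])@R.from_euler('z',T[2]).as_matrix()[:2,:2],p[2]]
def st():
    s=sensors.read_state(); print("t",round(s["t"],2),"tcp",s["tool_pos"].round(1),"sel",tosel(s["tool_pos"]).round(1),"F",s["ft_force"].round(1),"q",s["qpos"].round(2),"w",round(s["grip_width"],1),s["tcp_rot"].round(3))
E
python3 - <<'E'
from h import *
st()
a=[cams.capture(n)["pixels"] for n in("top","scene")]
x=cv2.resize(a[0][80:200,220:340],(480,480),interpolation=2); y=cv2.resize(a[1][120:240,210:280],(280,480),interpolation=2)
cv2.imwrite("pics/c.png",np.hstack([x,y])[...,::-1])
E
```

```text
t 2.67 tcp [690.   80.8 289.9] sel [ 89.9 -55.  289.9] F [0.1 0.3 0.7] q [0.12 0.55 0.63 1.64 0.   2.78] w -0.1 [-0.     0.972  0.236  0.   ]
```

View pics/c.png

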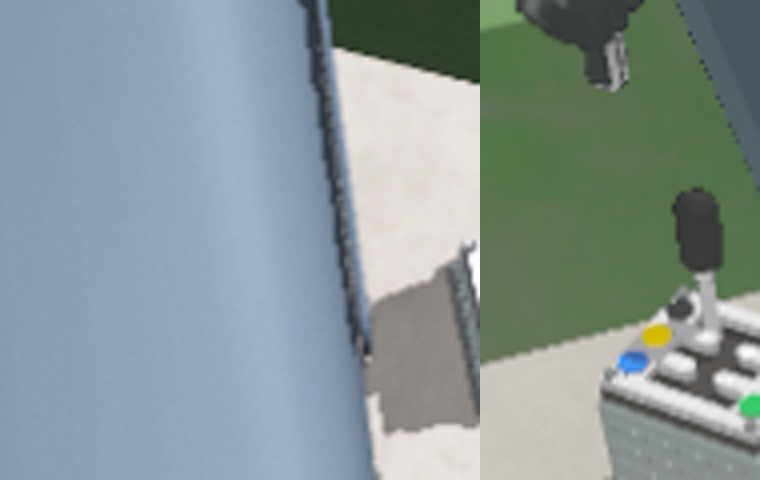

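The scene view shows the lever untouched and the shut fingertips above and behind it at crop (610,85); the arm blocks the top view. I'll descend and then push toward -x.

Call:
step_arm:
  targets:
    - [0, 0, -15, 0, 0, 0]
    - [0, 0, -15, 0, 0, 0]
    - [0, 0, -15, 0, 0, 0]
    - [0, 0, -15, 0, 0, 0]
    - [0, 0, -15, 0, 0, 0]
    - [0, 0, -15, 0, 0, 0]
    - [0, 0, -10, 0, 0, 0]
    - [0, 0, -10, 0, 0, 0]
    - [0, 0, 0, 0, 0, 0]
    - [0, 0, 0, 0, 0, 0]

```text
t: 3.6
tool_pos: [688.7, 78.7, 180.2]
tcp_rot: [-0.0, 0.972, 0.236, -0.0]
ft_force: [0.2, -0.3, 0.4]
grip_width: -0.2
grip_force: 0.0
```

Call:
step_arm:
  targets:
    - [-3.5, -1.8, 0, 0, 0, 0]
    - [-3.5, -1.8, 0, 0, 0, 0]
    - [-3.5, -1.8, 0, 0, 0, 0]
    - [-3.5, -1.8, 0, 0, 0, 0]
    - [-3.5, -1.8, 0, 0, 0, 0]
    - [-3.5, -1.8, 0, 0, 0, 0]
    - [-3.5, -1.8, 0, 0, 0, 0]
    - [-3.5, -1.8, 0, 0, 0, 0]
    - [-3.5, -1.8, 0, 0, 0, 0]
    - [-3.5, -1.8, 0, 0, 0, 0]

```text
t: 4.43
tool_pos: [653.8, 60.8, 180.5]
tcp_rot: [-0.0, 0.972, 0.236, 0.0]
ft_force: [2.9, 1.0, 0.4]
grip_width: -0.2
grip_force: 1.3
```

```bash
python3 -c "
from h import *
st()"
```

```text
t 4.43 tcp [653.8  60.8 180.5] sel [ 48.5 -56.2 180.5] F [2.9 1.  0.4] q [0.09 0.48 0.23 1.32 0.   2.76] w -0.2 [-0.     0.972  0.236  0.   ]
```

Call:
step_arm:
  targets:
    - [-2, -1, 0, 0, 0, 0]
    - [-2, -1, 0, 0, 0, 0]
    - [-2, -1, 0, 0, 0, 0]
    - [-2, -1, 0, 0, 0, 0]
    - [-2, -1, 0, 0, 0, 0]
    - [-2, -1, 0, 0, 0, 0]
    - [-2, -1, 0, 0, 0, 0]
    - [-2, -1, 0, 0, 0, 0]
    - [-2, -1, 0, 0, 0, 0]
    - [0, 0, 0, 0, 0, 0]

```text
t: 5.27
tool_pos: [635.4, 51.7, 180.3]
tcp_rot: [-0.0, 0.972, 0.236, -0.0]
ft_force: [1.3, 0.7, 1.5]
grip_width: -0.0
grip_force: 0.9
```

```bash
cat >> h.py <<'E'
def look(name,sels,shs):
    "candidate lever poses -> predicted grip-centre and rod pixels, next to the picture"
    T=np.load("T.npy"); c=cams.capture("scene"); im=c["pixels"][...,::-1].copy()
    r=cams.cut_out("lever_grip","scene")
    for a in r[:3]: print("grip",round(a["p"],2),a["rect"])
    for se in sels:
        for sh in shs: print(se,sh,"mid,top,gate",proj(c,[grip(T,se,sh),grip(T,se,sh,205),grip(T,se,sh,105)]).round(1).tolist())
    cv2.imwrite(f"pics/{name}.png",cv2.resize(im[140:260,200:330],None,fx=5,fy=5,interpolation=2)[:600])
E
python3 - <<'E'
from h import *
st(); look("d",[-.29],[0,.05,.1])
E
```

```text
t 5.27 tcp [635.4  51.7 180.3] sel [ 28.  -55.9 180.3] F [1.3 0.7 1.5] q [0.08 0.45 0.17 1.29 0.   2.75] w -0.0 [-0.     0.972  0.236 -0.   ]
grip 0.74 [270.2, 169.0, 280.8, 206.5]
grip 0.66 [239.1, 168.5, 307.2, 261.6]
-0.29 0 mid,top,gate [[276.0, 179.3], [276.7, 170.1], [274.4, 202.9]]
-0.29 0.05 mid,top,gate [[273.2, 178.4], [273.4, 169.2], [272.8, 202.4]]
-0.29 0.1 mid,top,gate [[270.4, 177.8], [270.1, 168.5], [271.2, 202.0]]
```

View pics/d.png

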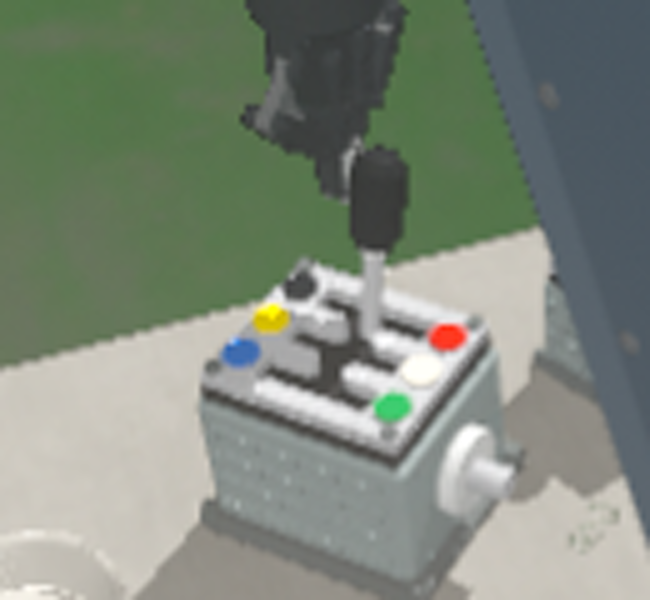

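The grip centre is at about (275.8,179.6). The prediction for shift 0 was (276,179.3), so the lever is in the cross passage. I'll go around to its -y side.

Call:
step_arm:
  targets:
    - [8, 4, 0, 0, 0, 0]
    - [11, 6, 0, 0, 0, 0]
    - [11, 6, 0, 0, 0, 0]
    - [5, -10, 0, 0, 0, 0]
    - [8, -15, 0, 0, 0, 0]
    - [8, -15, 0, 0, 0, 0]
    - [7, -14, 0, 0, 0, 0]
    - [-18, -9, 0, 0, 0, 0]
    - [-18, -9.5, 0, 0, 0, 0]
    - [-19, -10, 0, 0, 0, 0]

```text
t: 6.2
tool_pos: [638.5, -16.9, 179.6]
tcp_rot: [-0.0, 0.972, 0.235, -0.0]
ft_force: [-0.6, 0.3, 0.1]
grip_width: 0.2
grip_force: 0.0
```

```bash
python3 -c "
from h import *
st()"
```

```text
t 6.2 tcp [638.5 -16.9 179.6] sel [  -0.6 -118.3  179.6] F [-0.6  0.3  0.1] q [-0.03  0.45  0.18  1.29 -0.    2.64] w 0.2 [-0.     0.972  0.235 -0.   ]
```

Call:
step_arm:
  targets:
    - [-2.8, 5.4, 0, 0, 0, 0]
    - [-2.8, 5.4, 0, 0, 0, 0]
    - [-2.8, 5.4, 0, 0, 0, 0]
    - [-2.8, 5.4, 0, 0, 0, 0]
    - [-2.8, 5.4, 0, 0, 0, 0]
    - [-2.8, 5.4, 0, 0, 0, 0]
    - [-2.8, 5.4, 0, 0, 0, 0]
    - [-2.8, 5.4, 0, 0, 0, 0]
    - [-2.8, 5.4, 0, 0, 0, 0]
    - [-2.8, 5.4, 0, 0, 0, 0]

```text
t: 7.03
tool_pos: [611.1, 39.9, 180.9]
tcp_rot: [0.0, 0.972, 0.236, 0.001]
ft_force: [1.9, -4.2, 10.7]
grip_width: -0.1
grip_force: 6.1
```

Call:
step_arm:
  targets:
    - [-2.8, 5.4, 0, 0, 0, 0]
    - [-2.8, 5.4, 0, 0, 0, 0]
    - [-2.8, 5.4, 0, 0, 0, 0]
    - [-2.8, 5.4, 0, 0, 0, 0]
    - [-2.8, 5.4, 0, 0, 0, 0]
    - [-2.8, 5.4, 0, 0, 0, 0]
    - [0, 0, 0, 0, 0, 0]
    - [0, 0, 0, 0, 0, 0]
    - [0, 0, 0, 0, 0, 0]
    - [0, 0, 0, 0, 0, 0]

```text
t: 7.87
tool_pos: [594.6, 72.8, 182.0]
tcp_rot: [-0.0, 0.972, 0.236, 0.002]
ft_force: [-0.1, -0.7, 11.2]
grip_width: -0.1
grip_force: 5.3
```

```bash
python3 - <<'E'
from h import *
st(); look("e",[-.1,0,.1],[-.03,0,.03])
E
```

```text
t 7.87 tcp [594.6  72.8 182. ] sel [  1.4 -18.5 182. ] F [-0.1 -0.7 11.2] q [0.12 0.38 0.07 1.25 0.   2.79] w -0.1 [-0.     0.972  0.236  0.002]
grip 0.66 [258.3, 183.5, 270.8, 212.5]
-0.1 -0.03 mid,top,gate [[271.1, 185.1], [270.9, 176.6], [271.6, 206.5]]
-0.1 0 mid,top,gate [[269.4, 184.5], [268.9, 176.0], [270.7, 206.2]]
-0.1 0.03 mid,top,gate [[267.7, 184.0], [266.9, 175.4], [269.7, 205.9]]
0 -0.03 mid,top,gate [[267.5, 188.8], [266.7, 180.9], [269.6, 208.8]]
0 0 mid,top,gate [[265.8, 188.2], [264.7, 180.2], [268.7, 208.4]]
0 0.03 mid,top,gate [[264.1, 187.6], [262.7, 179.6], [267.7, 208.1]]
0.1 -0.03 mid,top,gate [[264.0, 193.1], [262.5, 185.8], [267.6, 211.3]]
0.1 0 mid,top,gate [[262.2, 192.5], [260.4, 185.1], [266.7, 210.9]]
0.1 0.03 mid,top,gate [[260.5, 191.9], [258.4, 184.5], [265.7, 210.6]]
```

The lever is moving, at select about 0.09, but there is an 11 N upward force: the gripper knuckle is bearing on the lever top. I'll back off a little, raise the tool, and continue with only the tips.

Call:
step_arm:
  targets:
    - [1.8, -3.6, 0, 0, 0, 0]
    - [0, 0, 8, 0, 0, 0]
    - [0, 0, 8, 0, 0, 0]
    - [-1.8, 3.6, 0, 0, 0, 0]
    - [-1.8, 3.6, 0, 0, 0, 0]
    - [-1.8, 3.6, 0, 0, 0, 0]
    - [-1.8, 3.6, 0, 0, 0, 0]
    - [-1.8, 3.6, 0, 0, 0, 0]
    - [-1.8, 3.6, 0, 0, 0, 0]
    - [0, 0, 0, 0, 0, 0]

```text
t: 8.8
tool_pos: [584.4, 90.6, 195.9]
tcp_rot: [-0.0, 0.972, 0.236, -0.0]
ft_force: [0.8, -1.4, -0.8]
grip_width: -0.0
grip_force: 0.6
```

```bash
python3 - <<'E'
from h import *
st(); look("f",[.1,.2,.29],[0])
E
```

```text
t 8.8 tcp [584.4  90.6 195.9] sel [  0.5   2.  195.9] F [ 0.8 -1.4 -0.8] q [0.15 0.37 0.08 1.28 0.   2.82] w -0.0 [-0.     0.972  0.236 -0.   ]
grip 0.71 [252.9, 186.5, 265.1, 213.7]
0.1 0 mid,top,gate [[262.2, 192.5], [260.4, 185.1], [266.7, 210.9]]
0.2 0 mid,top,gate [[258.6, 197.4], [256.2, 190.8], [264.7, 213.7]]
0.29 0 mid,top,gate [[255.5, 202.2], [252.5, 196.4], [263.0, 216.5]]
```

View pics/f.png

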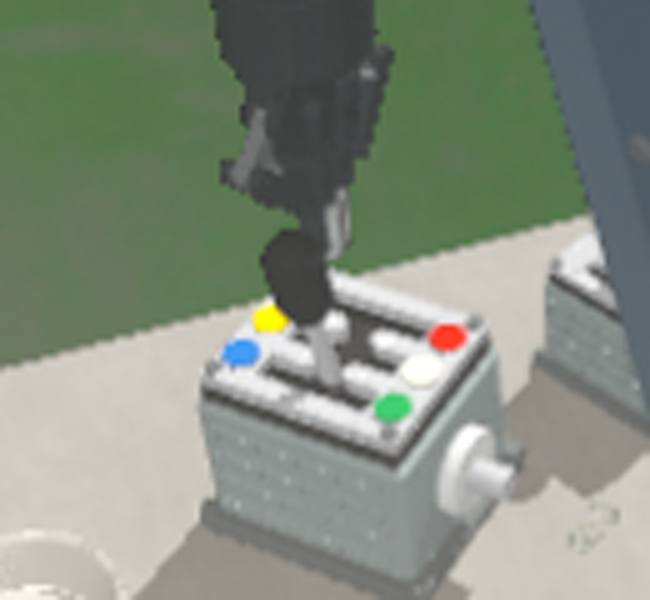

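The lever is now at select about 0.18, with contact at the fingertip only and under 2 N. I'll finish the sideways push, about 20 mm more.

Call:
step_arm:
  targets:
    - [-1.8, 3.6, 0, 0, 0, 0]
    - [-1.8, 3.6, 0, 0, 0, 0]
    - [-1.8, 3.6, 0, 0, 0, 0]
    - [-1.4, 2.7, 0, 0, 0, 0]
    - [-0.9, 1.8, 0, 0, 0, 0]
    - [-0.9, 1.8, 0, 0, 0, 0]
    - [0, 0, 0, 0, 0, 0]
    - [0, 0, 0, 0, 0, 0]
    - [0, 0, 0, 0, 0, 0]
    - [0, 0, 0, 0, 0, 0]

```text
t: 9.73
tool_pos: [576.4, 106.9, 196.3]
tcp_rot: [-0.0, 0.972, 0.236, 0.0]
ft_force: [0.9, -0.7, 0.0]
grip_width: -0.2
grip_force: 0.4
```

```bash
python3 - <<'E'
from h import *
st(); look("g",[.25,.29],[-.03,0,.03])
E
```

```text
t 9.73 tcp [576.4 106.9 196.3] sel [  0.9  20.2 196.3] F [ 0.9 -0.7  0. ] q [0.18 0.36 0.07 1.28 0.   2.85] w -0.2 [-0.     0.972  0.236  0.   ]
grip 0.73 [247.9, 192.2, 264.0, 217.0]
0.25 -0.03 mid,top,gate [[258.7, 200.6], [256.2, 194.6], [264.7, 215.6]]
0.25 0 mid,top,gate [[256.9, 200.0], [254.1, 193.9], [263.7, 215.2]]
0.25 0.03 mid,top,gate [[255.1, 199.4], [252.1, 193.2], [262.8, 214.9]]
0.29 -0.03 mid,top,gate [[257.3, 202.8], [254.6, 197.1], [264.0, 216.8]]
0.29 0 mid,top,gate [[255.5, 202.2], [252.5, 196.4], [263.0, 216.5]]
0.29 0.03 mid,top,gate [[253.8, 201.6], [250.4, 195.7], [262.0, 216.1]]
```

View pics/g.png

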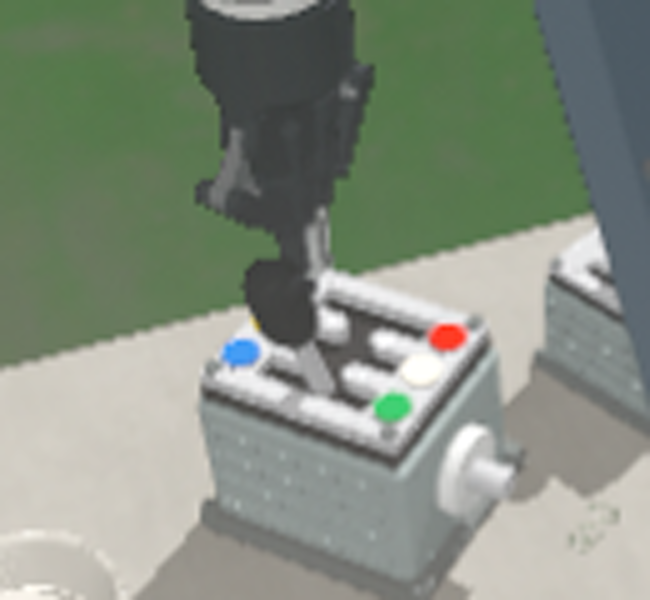

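The grip is at about (256.2,200.4), which gives select about 0.265. A few millimetres more are needed, so I'll push slowly and watch the force.

Call:
step_arm:
  targets:
    - [-0.4, 0.9, 0, 0, 0, 0]
    - [-0.5, 0.9, 0, 0, 0, 0]
    - [-0.4, 0.9, 0, 0, 0, 0]
    - [-0.5, 0.9, 0, 0, 0, 0]
    - [0, 0, 0, 0, 0, 0]
    - [0, 0, 0, 0, 0, 0]
    - [0, 0, 0, 0, 0, 0]
    - [0, 0, 0, 0, 0, 0]
    - [0, 0, 0, 0, 0, 0]
    - [0, 0, 0, 0, 0, 0]

```text
t: 10.67
tool_pos: [574.7, 110.5, 196.3]
tcp_rot: [-0.0, 0.972, 0.236, 0.0]
ft_force: [1.2, -1.9, -0.4]
grip_width: 0.3
grip_force: 0.5
```

```bash
python3 - <<'E'
from h import *
st(); look("h",[.29],[0])
E
```

```text
t 10.67 tcp [574.7 110.5 196.3] sel [  0.9  24.2 196.3] F [ 1.2 -1.9 -0.4] q [0.19 0.35 0.06 1.28 0.   2.86] w 0.3 [-0.     0.972  0.236  0.   ]
grip 0.84 [246.4, 192.6, 266.9, 216.1]
0.29 0 mid,top,gate [[255.5, 202.2], [252.5, 196.4], [263.0, 216.5]]
```

Select is about 0.29–0.30, and 2 N shows it isn't hard against the stop. I'll go around to the -x side.

Call:
step_arm:
  targets:
    - [5, -9, 0, 0, 0, 0]
    - [7, -14, 0, 0, 0, 0]
    - [-9, -5, -2, 0, 0, 0]
    - [-12, -6, -2, 0, 0, 0]
    - [-12, -6, -2, 0, 0, 0]
    - [-12, -6, -2, 0, 0, 0]
    - [-5, 10, 0, 0, 0, 0]
    - [-7, 13, 0, 0, 0, 0]
    - [-7, 13, 0, 0, 0, 0]
    - [-5, 10, 0, 0, 0, 0]

```text
t: 11.6
tool_pos: [517.5, 111.3, 188.5]
tcp_rot: [-0.0, 0.972, 0.236, 0.0]
ft_force: [0.2, -0.4, -0.3]
grip_width: 0.2
grip_force: 0.0
```

```bash
python3 - <<'E'
from h import *
st(); look("i",[.29],[0])
E
```

```text
t 11.6 tcp [517.5 111.3 188.5] sel [-49.5  51.1 188.5] F [ 0.2 -0.4 -0.3] q [ 0.21  0.26 -0.09  1.22  0.    2.88] w 0.2 [-0.     0.972  0.236  0.   ]
grip 0.49 [246.8, 199.4, 265.5, 216.8]
grip 0.47 [269.1, 296.5, 288.1, 315.1]
0.29 0 mid,top,gate [[255.5, 202.2], [252.5, 196.4], [263.0, 216.5]]
```

View pics/i.png

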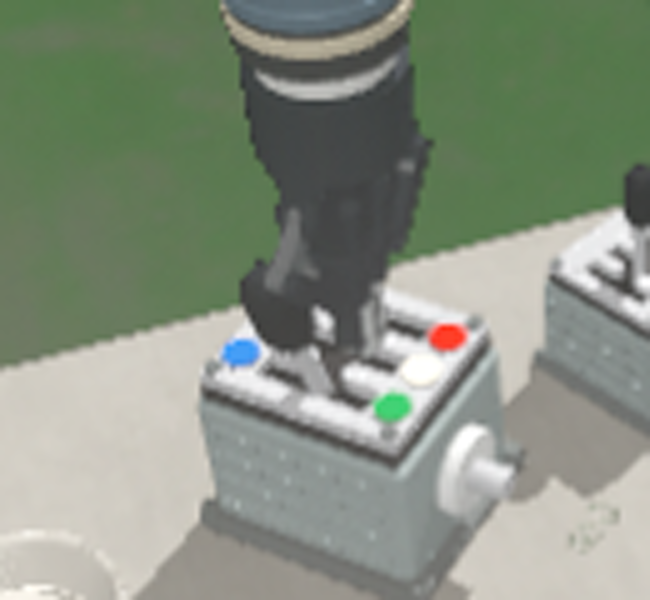

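The lever is in the left lane with its grip at (255.8,201.6), as predicted, and the fingers are on its near side. I'll push toward +x.

Call:
step_arm:
  targets:
    - [5, 2.5, 0, 0, 0, 0]
    - [5, 2.6, 0, 0, 0, 0]
    - [4, 2.1, 0, 0, 0, 0]
    - [3, 1.5, 0, 0, 0, 0]
    - [3, 1.5, 0, 0, 0, 0]
    - [3, 1.6, 0, 0, 0, 0]
    - [3, 1.5, 0, 0, 0, 0]
    - [3, 1.6, 0, 0, 0, 0]
    - [3, 1.5, 0, 0, 0, 0]
    - [3, 1.5, 0, 0, 0, 0]

```text
t: 12.53
tool_pos: [552.8, 128.5, 188.4]
tcp_rot: [-0.0, 0.972, 0.236, -0.0]
ft_force: [-2.6, 0.2, 1.0]
grip_width: -0.1
grip_force: 1.1
```

```bash
python3 - <<'E'
from h import *
st(); look("j",[.29],[.05,.1,.15])
E
```

```text
t 12.53 tcp [552.8 128.5 188.4] sel [-10.3  50.2 188.4] F [-2.6  0.2  1. ] q [0.23 0.33 0.   1.25 0.   2.89] w -0.1 [-0.     0.972  0.236 -0.   ]
grip 0.44 [242.5, 194.9, 261.6, 214.5]
0.29 0.05 mid,top,gate [[252.6, 201.2], [249.1, 195.3], [261.4, 215.9]]
0.29 0.1 mid,top,gate [[249.8, 200.4], [245.8, 194.3], [259.8, 215.4]]
0.29 0.15 mid,top,gate [[247.0, 199.6], [242.6, 193.5], [258.2, 215.0]]
```

Moving freely at 2.6 N. I'll continue to about x = 17, then creep to the end.

Call:
step_arm:
  targets:
    - [3, 1.5, 0, 0, 0, 0]
    - [3, 1.6, 0, 0, 0, 0]
    - [3, 1.5, 0, 0, 0, 0]
    - [3, 1.5, 0, 0, 0, 0]
    - [3, 1.6, 0, 0, 0, 0]
    - [3, 1.5, 0, 0, 0, 0]
    - [2, 1, 0, 0, 0, 0]
    - [2, 1, 0, 0, 0, 0]
    - [2, 1, 0, 0, 0, 0]
    - [0, 0, 0, 0, 0, 0]

```text
t: 13.47
tool_pos: [577.3, 140.9, 188.3]
tcp_rot: [-0.0, 0.972, 0.236, 0.0]
ft_force: [-1.6, -0.8, -0.1]
grip_width: -0.0
grip_force: 0.5
```

Call:
step_arm:
  targets:
    - [0.5, 0.25, 0, 0, 0, 0]
    - [0.5, 0.25, 0, 0, 0, 0]
    - [0.5, 0.25, 0, 0, 0, 0]
    - [0.5, 0.25, 0, 0, 0, 0]
    - [0.5, 0.25, 0, 0, 0, 0]
    - [0, 0, 0, 0, 0, 0]
    - [0, 0, 0, 0, 0, 0]
    - [0, 0, 0, 0, 0, 0]
    - [0, 0, 0, 0, 0, 0]
    - [0, 0, 0, 0, 0, 0]

```text
t: 14.3
tool_pos: [579.2, 141.9, 188.3]
tcp_rot: [-0.0, 0.972, 0.236, 0.0]
ft_force: [-1.3, -1.0, 0.1]
grip_width: 0.6
grip_force: 0.8
```

```bash
python3 - <<'E'
from h import *
st(); look("k",[.29],[.2,.24,.273])
E
```

```text
t 14.3 tcp [579.2 141.9 188.3] sel [ 19.3  50.  188.3] F [-1.3 -1.   0.1] q [0.24 0.38 0.08 1.27 0.   2.91] w 0.6 [-0.     0.972  0.236  0.   ]
grip 0.68 [236.7, 192.7, 256.7, 214.1]
0.29 0.2 mid,top,gate [[244.4, 198.9], [239.5, 192.7], [256.7, 214.6]]
0.29 0.24 mid,top,gate [[242.4, 198.5], [237.1, 192.2], [255.6, 214.3]]
0.29 0.273 mid,top,gate [[240.7, 198.2], [235.2, 191.9], [254.6, 214.1]]
```

Call:
step_arm:
  targets:
    - [0.5, 0.25, 0, 0, 0, 0]
    - [0.5, 0.25, 0, 0, 0, 0]
    - [0.5, 0.25, 0, 0, 0, 0]
    - [0.5, 0.25, 0, 0, 0, 0]
    - [0, 0, 0, 0, 0, 0]
    - [0, 0, 0, 0, 0, 0]
    - [0, 0, 0, 0, 0, 0]
    - [0, 0, 0, 0, 0, 0]
    - [0, 0, 0, 0, 0, 0]
    - [0, 0, 0, 0, 0, 0]

```text
t: 15.23
tool_pos: [581.2, 142.9, 188.3]
tcp_rot: [-0.0, 0.972, 0.236, 0.0]
ft_force: [-1.8, -1.8, -0.3]
grip_width: 0.1
grip_force: 0.7
```

Call:
step_arm:
  targets:
    - [0.4, 0.2, 0, 0, 0, 0]
    - [0.4, 0.2, 0, 0, 0, 0]
    - [0.4, 0.2, 0, 0, 0, 0]
    - [0, 0, 0, 0, 0, 0]
    - [0, 0, 0, 0, 0, 0]
    - [0, 0, 0, 0, 0, 0]
    - [0, 0, 0, 0, 0, 0]
    - [0, 0, 0, 0, 0, 0]
    - [0, 0, 0, 0, 0, 0]
    - [0, 0, 0, 0, 0, 0]

```text
t: 16.07
tool_pos: [582.3, 143.5, 188.3]
tcp_rot: [-0.0, 0.972, 0.236, 0.0]
ft_force: [-1.2, -1.0, -0.9]
grip_width: -0.1
grip_force: 0.8
```

```bash
python3 - <<'E'
from h import *
st(); look("l",[.29],[.24,.273])
E
```

```text
t 16.07 tcp [582.3 143.5 188.3] sel [ 22.8  50.  188.3] F [-1.2 -1.  -0.9] q [0.24 0.38 0.08 1.27 0.   2.91] w -0.1 [-0.     0.972  0.236  0.   ]
grip 0.54 [235.6, 193.3, 257.2, 217.1]
grip 0.15 [231.2, 192.7, 308.0, 260.3]
0.29 0.24 mid,top,gate [[242.4, 198.5], [237.1, 192.2], [255.6, 214.3]]
0.29 0.273 mid,top,gate [[240.7, 198.2], [235.2, 191.9], [254.6, 214.1]]
```

View pics/l.png

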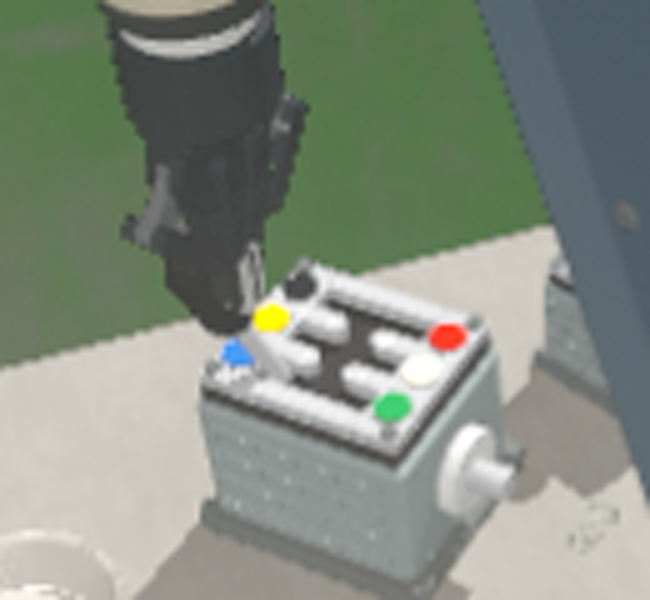

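The lever is nearly home, with its rod close to the blue disc. No end stop is felt yet, so I'll keep creeping.

Call:
step_arm:
  targets:
    - [0.4, 0.2, 0, 0, 0, 0]
    - [0.4, 0.2, 0, 0, 0, 0]
    - [0.4, 0.2, 0, 0, 0, 0]
    - [0, 0, 0, 0, 0, 0]
    - [0, 0, 0, 0, 0, 0]
    - [0, 0, 0, 0, 0, 0]
    - [0, 0, 0, 0, 0, 0]
    - [0, 0, 0, 0, 0, 0]
    - [0, 0, 0, 0, 0, 0]
    - [0, 0, 0, 0, 0, 0]

```text
t: 17.0
tool_pos: [583.5, 144.1, 188.3]
tcp_rot: [-0.0, 0.972, 0.236, 0.0]
ft_force: [-1.7, -0.3, -1.8]
grip_width: -0.2
grip_force: 0.8
```

```bash
python3 -c "
from h import *
st()"
```

```text
t 17.0 tcp [583.5 144.1 188.3] sel [ 24.2  50.  188.3] F [-1.7 -0.3 -1.8] q [0.24 0.38 0.09 1.27 0.   2.91] w -0.2 [-0.     0.972  0.236  0.   ]
```

Call:
step_arm:
  targets:
    - [0.4, 0.2, 0, 0, 0, 0]
    - [0.4, 0.2, 0, 0, 0, 0]
    - [0.4, 0.2, 0, 0, 0, 0]
    - [0, 0, 0, 0, 0, 0]
    - [0, 0, 0, 0, 0, 0]
    - [0, 0, 0, 0, 0, 0]
    - [0, 0, 0, 0, 0, 0]
    - [0, 0, 0, 0, 0, 0]
    - [0, 0, 0, 0, 0, 0]
    - [0, 0, 0, 0, 0, 0]

```text
t: 17.83
tool_pos: [584.7, 144.7, 188.3]
tcp_rot: [-0.0, 0.972, 0.236, -0.0]
ft_force: [-2.7, -0.9, -1.6]
grip_width: -0.1
grip_force: 1.3
```

```bash
python3 -c "
from h import *
st(); look('m',[.29],[.24,.273,.3])"
```

```text
t 17.83 tcp [584.7 144.7 188.3] sel [ 25.5  50.  188.3] F [-2.7 -0.9 -1.6] q [0.24 0.39 0.09 1.28 0.   2.91] w -0.1 [-0.     0.972  0.236 -0.   ]
grip 0.66 [233.0, 191.9, 257.3, 215.4]
0.29 0.24 mid,top,gate [[242.4, 198.5], [237.1, 192.2], [255.6, 214.3]]
0.29 0.273 mid,top,gate [[240.7, 198.2], [235.2, 191.9], [254.6, 214.1]]
0.29 0.3 mid,top,gate [[239.4, 198.0], [233.7, 191.6], [253.9, 213.9]]
```

Call:
step_arm:
  targets:
    - [0.4, 0.2, 0, 0, 0, 0]
    - [0.4, 0.2, 0, 0, 0, 0]
    - [0.4, 0.2, 0, 0, 0, 0]
    - [0, 0, 0, 0, 0, 0]
    - [0, 0, 0, 0, 0, 0]
    - [0, 0, 0, 0, 0, 0]
    - [0, 0, 0, 0, 0, 0]
    - [0, 0, 0, 0, 0, 0]
    - [0, 0, 0, 0, 0, 0]
    - [0, 0, 0, 0, 0, 0]

```text
t: 18.77
tool_pos: [585.9, 145.3, 188.3]
tcp_rot: [-0.0, 0.972, 0.236, -0.0]
ft_force: [-3.3, -2.5, -1.5]
grip_width: 0.0
grip_force: 1.7
```

```bash
python3 -c "
from h import *
st()"
```

```text
t 18.77 tcp [585.9 145.3 188.3] sel [ 26.8  49.9 188.3] F [-3.3 -2.5 -1.5] q [0.24 0.39 0.1  1.28 0.   2.91] w 0.0 [-0.     0.972  0.236 -0.   ]
```

Call:
step_arm:
  targets:
    - [0.4, 0.2, 0, 0, 0, 0]
    - [0.4, 0.2, 0, 0, 0, 0]
    - [0.4, 0.2, 0, 0, 0, 0]
    - [0, 0, 0, 0, 0, 0]
    - [0, 0, 0, 0, 0, 0]
    - [0, 0, 0, 0, 0, 0]
    - [0, 0, 0, 0, 0, 0]
    - [0, 0, 0, 0, 0, 0]
    - [0, 0, 0, 0, 0, 0]
    - [0, 0, 0, 0, 0, 0]

```text
t: 19.6
tool_pos: [587.1, 145.9, 188.3]
tcp_rot: [-0.0, 0.972, 0.236, -0.0]
ft_force: [-4.0, -2.3, -2.3]
grip_width: -0.3
grip_force: 2.1
```

```bash
python3 -c "
from h import *
st(); look('n',[.29],[.24,.273,.3])"
```

```text
t 19.6 tcp [587.1 145.9 188.3] sel [ 28.2  49.9 188.3] F [-4.  -2.3 -2.3] q [0.24 0.39 0.1  1.28 0.   2.91] w -0.3 [-0.     0.972  0.236 -0.   ]
grip 0.75 [230.2, 192.1, 256.2, 213.7]
grip 0.53 [216.2, 279.8, 247.5, 316.0]
0.29 0.24 mid,top,gate [[242.4, 198.5], [237.1, 192.2], [255.6, 214.3]]
0.29 0.273 mid,top,gate [[240.7, 198.2], [235.2, 191.9], [254.6, 214.1]]
0.29 0.3 mid,top,gate [[239.4, 198.0], [233.7, 191.6], [253.9, 213.9]]
```

Force is rising slowly to about 5 N, consistent with the end stop. I'll retreat clear and check the lever pose with an unobstructed view.

Call:
step_arm:
  targets:
    - [-5, -2.5, 0, 0, 0, 0]
    - [-10, -5, 0, 0, 0, 0]
    - [-14, -7, 0, 0, 0, 0]
    - [-14, -7, 0, 0, 0, 0]
    - [-10, -5, 10, 0, 0, 0]
    - [0, 0, 20, 0, 0, 0]
    - [0, 0, 20, 0, 0, 0]
    - [0, 0, 20, 0, 0, 0]
    - [0, 0, 20, 0, 0, 0]
    - [0, 0, 10, 0, 0, 0]

```text
t: 20.53
tool_pos: [535.3, 119.7, 292.0]
tcp_rot: [-0.0, 0.972, 0.236, 0.003]
ft_force: [-0.0, -0.3, -0.3]
grip_width: 0.0
grip_force: 0.0
```

Call:
step_arm:
  targets:
    - [-10, -35, 0, 0, 0, 0]
    - [-10, -35, 0, 0, 0, 0]
    - [-10, -35, 0, 0, 0, 0]
    - [-10, -35, 0, 0, 0, 0]
    - [-10, -35, 0, 0, 0, 0]
    - [-10, -35, 0, 0, 0, 0]
    - [-10, -35, 0, 0, 0, 0]
    - [-10, -35, 0, 0, 0, 0]
    - [-10, -35, 0, 0, 0, 0]
    - [-10, -35, 0, 0, 0, 0]

```text
t: 21.37
tool_pos: [433.7, -232.4, 288.9]
tcp_rot: [0.001, 0.972, 0.236, 0.001]
ft_force: [0.8, -0.1, 0.0]
grip_width: 0.4
grip_force: 0.0
```

```bash
python3 - <<'E'
from h import *
from scipy.optimize import least_squares
st(); T=np.load("T.npy"); obs=[];ims=[]
for n,(u0,v0,u1,v1) in {"top":(205,95,285,170),"scene":(215,170,275,230)}.items():
    c=cams.capture(n); im=c["pixels"]; g=im.max(2)
    s=proj(c,grip(T,.29,.25,178))[0]
    k,l,stt,ce=cv2.connectedComponentsWithStats(((g<60)*1).astype(np.uint8))
    for i in range(1,k):
        if stt[i,4]>25 and abs(ce[i]-s).max()<25: print(n,stt[i],ce[i].round(1))
    print(n,"pred",[proj(c,[grip(T,a,b,176.5)]).round(1).tolist() for a,b in((.29,.22),(.29,.273),(.26,.273))])
    print([(round(r["p"],2),r["rect"]) for r in cams.cut_out("lever_grip",n)[:2]])
    ims.append(cv2.resize(im[v0:v1,u0:u1],(390,390),interpolation=2))
cv2.imwrite("pics/o.png",np.hstack(ims)[...,::-1])
E
```

```text
t 21.37 tcp [ 433.7 -232.4  288.9] sel [-281.3 -216.2  288.9] F [ 0.8 -0.1  0. ] q [-0.49  0.17  0.04  1.44  0.    2.17] w 0.4 [0.001 0.972 0.236 0.001]
top [231 121  20  18 245] [240.5 129.5]
top pred [[[241.4, 134.1]], [[240.1, 130.8]], [[241.9, 129.6]]]
[(0.53, [232.6, 122.1, 256.7, 144.8])]
scene pred [[[243.6, 199.1]], [[241.0, 198.5]], [[242.0, 197.0]]]
[(0.76, [230.9, 188.3, 255.9, 215.0]), (0.57, [323.4, 170.7, 333.4, 196.1])]
```

View pics/o.png

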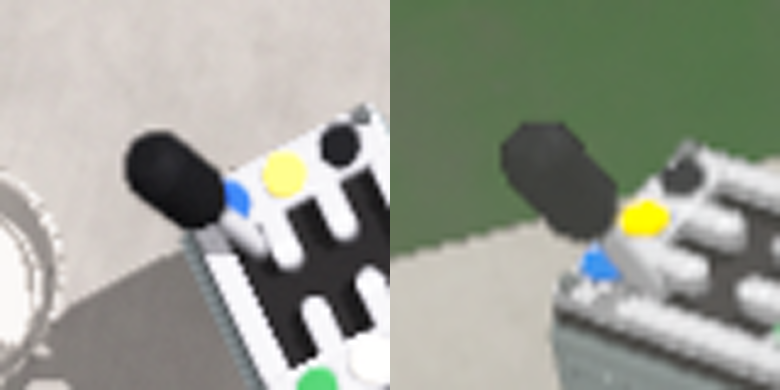

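The unobstructed views put the grip at top (240.5,129.5) and scene (240.8,197.7). Both fit select about 0.28 and shift about 0.28, so the lever is fully home at the blue disc and nothing else has moved. I'll hand the job in.

```bash
python3 -c "
from cell import workorder
print(workorder.sign_off())"
```

```text
the job is handed in; nothing more can be done
None
```

The lever is in the left lane's far slot, fully home at the blue disc, pushed only with shut fingers and never gripped; the pushing force peaked at about 12 N (gripper knuckle briefly on the lever's top), nothing else on the bench was touched, and the job was handed in at about 21 s.

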